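Slide the row of optic carriers home to the rail's end stop

TASK

The three optic carriers stand butted together on the optical rail with their clamps open. With a fingertip against the back of the rearmost carrier's base block, gently push the whole row along the rail as one train until the front carrier is fully home against the red end stop and no gap is left in the row, then let go and move clear. Keep the carriers on the rail and together all the way, do not touch the optics standing on them, and leave the other things on the table as they are.

Things in the scene. Friction and masses are not known exactly. Their poses are not given: they have to be found in the camera images.
- rail_top (a point): Centre of the top face of the straight aluminium optical rail that is bolted to the table: 520 mm long, 62 mm wide, top face 16 mm above the table. Its y axis runs along the rail, its x axis across it, z up.
- stop_center (a point): Red end stop, clamped to the rail near one end (either end): a block 30 mm long along the rail and 81 mm wide, its top 18 mm above the rail top. This point is its centre, 7 mm above the rail top, so its flat stop face is 15 mm from this point, towards the middle of the rail.
- lamp_center (a point): Black LED lamp head with cooling fins, clamped to the rail near the end opposite the stop: 60 mm long along the rail, 81 mm wide, top 50 mm above the rail top. This point is its centre, 7 mm above the rail top.
- lens_base (a point): Centre of the block of the loose black carrier with a round black lens mount with clear glass: 50 mm long along the rail (y axis), 81 wide, 14 high, lying on the rail top; this point is 7 mm above the rail top. Skirts straddle the rail (1.5 mm play); a thumbscrew sticks out 15 mm at one side. About 0.24 kg, slides with plain friction. The three carriers touch in a row along the rail, in any order.
- lens_mount: A round black lens mount with clear glass, fixed on the middle of the lens carrier: about 34 mm wide, at most 16 mm thick along the rail, its top 51 mm above the rail top. Origin: centre of its foot, on the carrier's top. Not to be touched.
- filter_base (a point): Centre of the block of the loose black carrier with a square black mount with a blue filter: 50 mm long along the rail (y axis), 81 wide, 14 high, lying on the rail top; this point is 7 mm above the rail top. Skirts straddle the rail (1.5 mm play); a thumbscrew sticks out 15 mm at one side. About 0.24 kg, slides with plain friction. The three carriers touch in a row along the rail, in any order.
- filter_mount: A square black mount with a blue filter, fixed on the middle of the filter carrier: about 34 mm wide, at most 16 mm thick along the rail, its top 51 mm above the rail top. Origin: centre of its foot, on the carrier's top. Not to be touched.
- iris_base (a point): Centre of the block of the loose black carrier with a round dark steel iris diaphragm with a tiny side lever: 50 mm long along the rail (y axis), 81 wide, 14 high, lying on the rail top; this point is 7 mm above the rail top. Skirts straddle the rail (1.5 mm play); a thumbscrew sticks out 15 mm at one side. About 0.24 kg, slides with plain friction. The three carriers touch in a row along the rail, in any order.
- iris_mount: A round dark steel iris diaphragm with a tiny side lever, fixed on the middle of the iris carrier: about 34 mm wide, at most 16 mm thick along the rail, its top 51 mm above the rail top. Origin: centre of its foot, on the carrier's top. Not to be touched.
- lens_tube: Black lens tube standing upright, 30 mm diameter, 50 mm high, loose beside the rail. Origin: centre of its underside. A bystander.
- solvent_bottle: Small amber dropper bottle, 36 mm diameter, 68 mm high, loose beside the rail. Origin: centre of its underside. A bystander.
- sample_jar: Clear jar with a blue lid, 48 mm diameter, 42 mm high, loose beside the rail. Origin: centre of its underside. A bystander.
- screwdriver: Red-handled screwdriver lying flat, 150 mm long, loose beside the rail. Origin: centre of its underside. A bystander.
- post_holder: Black post holder on a steel foot, 32 mm diameter, 54 mm high, loose beside the rail. Origin: centre of its underside. A bystander.
- screw_tray: Grey plastic screw tray, 70 x 100 x 20 mm, loose beside the rail. Origin: centre of its underside. A bystander.
Things that resemble listed ones, but are neither listed nor needed, are in the scene too. Leave any orange or purple look-alike of the part that bears iris_base alone. Leave any brown or green look-alike of the part that bears filter_base alone.

How it is judged:
By the outcome, as a careful person would: the job done as asked, in the order asked, and still so for the second after the job is handed in, with the robot touching nothing.
It also fails if it takes over 35 s, if anything falls off the work surface, if the arm or the gripper's body presses on something with over 40 N, if the wrist force passes 120 N, or if a joint passes its speed limit or range.

ROBOT

A 6-joint arm with a two-finger parallel gripper is mounted at the origin on the work surface. World frame = base frame: x ahead of the robot, y to its left, z up, the work surface at z = 0. Lengths are in mm, angles in degrees, forces in N, time in s.
With the tool pointing down it reaches from about 300 to 850 mm from the base axis. Payload 4.2 kg.
Tool frame: the origin (TCP) lies midway between the tips of the shut fingers; the grasp point (between the pads) lies 19 mm behind it; z points along the fingers, y is the direction in which the jaws open and shut (so a half turn about z gives the same grasp; the last joint's range is limited). The gripper opens to 91 mm and grips with 3 to 60 N. Pads are 32 mm wide; open, the fingers measure 118 mm over their backs; the gripper's body (76 mm by 178 mm) begins 60 mm behind the grasp point.
Start: joints at [62.624, 18.312, 89.639, -0, 72.044, -1.146], TCP at [254.141, 515.806, 213.976] pointing down, gripper open.
Joint ranges: [-177.97, 177.97], [-48.28, 115.42], [12.27, 149.76], [-77.06, 257.06], [2.81, 150.46], [-146.56, 146.56]. Speed limits (degrees/s): [147.25, 147.25, 180, 180, 180, 180].

INTERFACE

Orientations are given as [roll, pitch, yaw] about the fixed x, y, z axes, in that order (R = Rz(yaw) Ry(pitch) Rx(roll)).
In Python, from workcell import env gives the robot as it stands.
- The arm moves only by the shell command python3 -m jog 'ROWS' [FORCE]. ROWS is JSON, a list of rows, each an object of numbers: "dx", "dy", "dz": the shift along the world's x, y, z in m; "wx", "wy", "wz": the turn, a rotation vector about the world's x, y, z in rad; "grip": the gripper's target within -1 to 1 (shut at 1, half-way at 0, fully open at -1). In form: [{"dx": .., "dy": .., "dz": .., "wx": .., "wy": .., "wz": .., "grip": ..}, ...]. A call has 1 to 10 rows; each row shifts and turns the commanded pose from where the row before left it; what a row does not reach is not made up. A row lasts 1/10 s, in which the tool goes at most 50 mm and 8.59 degrees, less where a joint would pass 70% of its speed; a pose out of reach is approached as far as the arm can. A call with a gripper value outside its range is refused whole. The fingers move at their own pace and stop on an object; FORCE is the grip in N (left out, the last holds). Time passes only in rows, so rows that do not move let the fingers close. It gives the time, the measured TCP pose, the force and the opening at its end, in the units of the state.
- env.state(): the state, without advancing time (a new reading comes with each control period).
- env.grab_frame(name): name is "side" or "top" or "wrist"; returns the picture (420x560x3 uint8, red, green, blue); there is no depth.
- env.get_calibration(name): a dict with "fx", "fy", "cx", "cy" (pixels), "R" (3x3) and "t" (3): a world point X has camera coordinates R X + t. Camera axes: x right, y down, z forward; pixel columns grow to the right and rows downward; lengths in mm; the calibration is good to about 2 mm. The wrist camera is an equidistant fisheye: a pixel r from the principal point sees the ray r / f radians off the axis. A picture is of the moment at which its call begins: read the wrist's pose just before it. get_calibration takes no time and is no camera call; for the wrist camera it gives the pose at the moment of the call.
- env.job_done(): hands the job in, once; it reports no verdict.
The state is a dict: "time_s": time; "qpos": joint angles; "qvel": joint speeds; "effort": joint torques, N m; "ee_pos": TCP position; "ee_rot": TCP orientation; "force": force on the tool from outside, world axes, zero at the start; "torque": the same for the moment, N m; "gripper_width": finger opening in mm.
Only numpy, scipy, OpenCV 4.12 (cv2) and the standard library are available. Lean on these libraries where they do the work, as an engineer would, in place of code of your own. Each camera call takes 0.05 s, during which the arm holds its last target. There are 200 camera calls.

## Working session

There is one attempt and no reset: what is moved stays moved. The work goes in short steps, Python scripts to look and compute and a shell command to move; the robot and the scene stay as the last step left them, time stands still between calls to the robot, and variables do not carry over. Pictures are saved under pics/ and viewed, about 8 in all and at most 12, crops included, and the job is handed in when it is done.

```bash
mkdir -p pics
python3 - <<'E'
from workcell import env
import cv2,numpy as np
for n in("top","side"):
    f=env.grab_frame(n); cv2.imwrite(f"pics/{n}0.png",cv2.resize(f[:,:,::-1],(800,600),interpolation=cv2.INTER_CUBIC))
    c=env.get_calibration(n); print(n,{k:np.round(v,3).tolist() for k,v in c.items()})
E
```

```text
top {'fx': 532.572, 'fy': 532.572, 'cx': 283.356, 'cy': 216.647, 'R': [[-0.02, -1.0, -0.023], [-0.984, 0.024, -0.176], [0.177, 0.019, -0.984]], 't': [66.577, 601.168, 1256.422]}
side {'fx': 445.586, 'fy': 445.586, 'cx': 283.477, 'cy': 212.26, 'R': [[0.909, -0.417, 0.008], [-0.31, -0.689, -0.655], [0.279, 0.593, -0.756]], 't': [-538.281, 251.982, 818.923]}
```

View pics/top0.png

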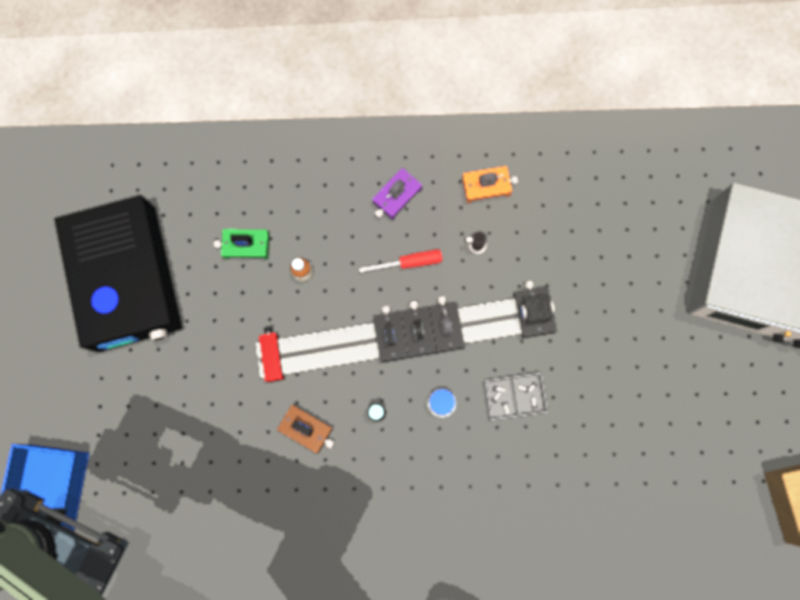

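View pics/side0.png

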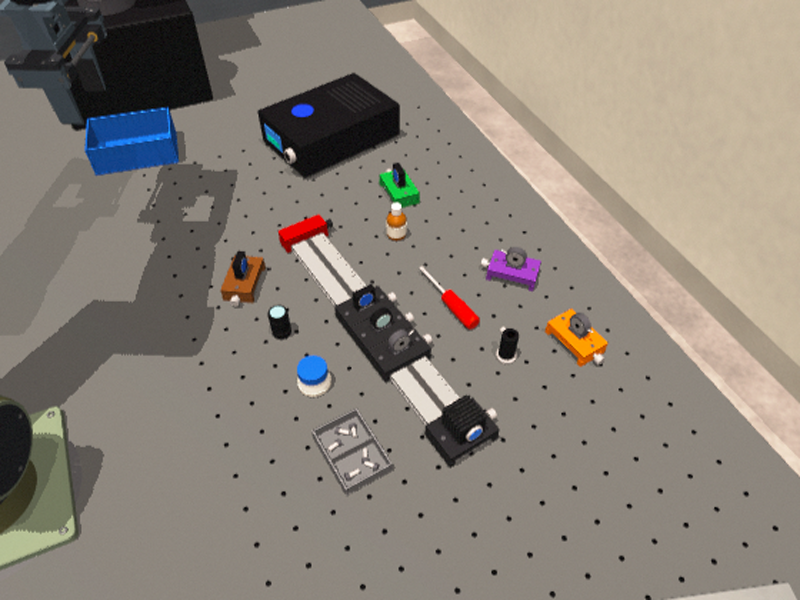

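Top view: the red stop is at (270,356), the row spans x 376–463 at y≈332, and the lamp is at (535,311), so the row must go towards image-left (+y). Side view: the order from the stop is filter (blue), lens, iris. The rear carrier is therefore the iris, black with a steel mount. The purple (397,193), orange (487,183), green (245,243) and brown (305,428) carriers are look-alikes off the rail. I'll confirm in a crop.

```bash
cat > h.py <<'E'
import numpy as np
def back(c,u,v,z):
    d=np.array([(u-c["cx"])/c["fx"],(v-c["cy"])/c["fy"],1]); R=np.array(c["R"]);o=-R.T@np.array(c["t"]); d=R.T@d
    return o+d*(z-o[2])/d[2]
E
python3 - <<'E'
from workcell import env
import cv2,numpy as np
f=cv2.imread("pics/top0.png")
f=env.grab_frame("top")[:,:,::-1]
cv2.imwrite("pics/crop.png",cv2.resize(f[190:280,175:395],None,fx=3.6,fy=3.6,interpolation=cv2.INTER_CUBIC))
s=env.state();print(s["time_s"],s["ee_pos"],s["ee_rot"],s["force"])
E
```

```text
0.15 [253.98337566 515.44265904 213.3241791 ] [-1.79922971e+02  2.70581350e-04  1.53770368e+02] [-0.41151716  0.0844328   0.80098906]
```

View pics/crop.png

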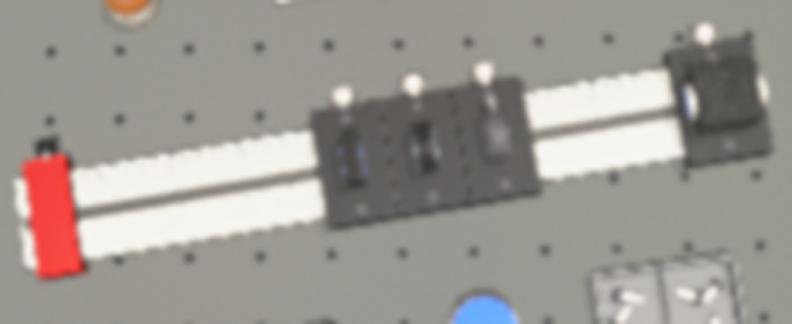

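The crop shows three black carriers with touching edges: front edge (313,112)-(328,228), rear edge (522,78)-(540,193). The stop face top edge is (68,156)-(84,270) and the lamp edge is (666,60)-(684,163).

Run:
```python
from workcell import env
from h import back
import numpy as np
c=env.get_calibration("top")
P=lambda x,y,z:back(c,175+(x+.5)/3.6-.5,190+(y+.5)/3.6-.5,z)
f=[P(313,112,30),P(328,228,30)];r=[P(522,78,30),P(540,193,30)];s=[P(68,156,34),P(84,270,34)];l=[P(666,60,30),P(684,163,30)]
m=[np.mean(a,0) for a in(f,r,s,l)]
for n,a,b in zip("frsl",(f,r,s,l),m): print(n,b.round(1),"width",np.linalg.norm(a[0]-a[1]).round(1))
g1,g2=P(85,213,16),P(660,113,16)
d=(g1-g2)/np.linalg.norm(g1-g2);print("dir",d,np.degrees(np.arctan2(d[1],d[0])),"groove",g1,g2)
for a,b in((1,0),(0,2),(3,1)):print((m[b]-m[a])@d)
print("pre",m[1]-d*45)
```

```text
f [557.1 104.   30. ] width 81.8
r [577.8 -42.3  30. ] width 81.5
s [530.5 272.9  34. ] width 80.2
l [ 592.2 -142.5   30. ] width 73.2
dir [-0.15012929  0.98866637  0.        ] 98.63441897446896 groove [532.30826096 269.89098386  16.        ] [ 593.61248966 -133.82391307   16.        ]
147.733136781263
170.98560001789852
101.22656849544911
pre [584.56021604 -86.79885216  30.        ]
```

Row length is 148 (150 expected), widths are 81–82, travel is about 171 mm, and the gap to the lamp is 101 mm. I'll go above that gap with fingers shut and yaw 98.6°, so tool x lies along the rail.

```bash
python3 -m jog '[{"dx":0.018,"dy":-0.034,"wz":-0.107,"grip":1},{"dx":0.018,"dy":-0.034,"wz":-0.107,"grip":1},{"dx":0.018,"dy":-0.034,"wz":-0.107,"grip":1},{"dx":0.018,"dy":-0.034,"wz":-0.107,"grip":1},{"dx":0.018,"dy":-0.034,"wz":-0.107,"grip":1},{"dx":0.018,"dy":-0.034,"wz":-0.107,"grip":1},{"dx":0.018,"dy":-0.034,"wz":-0.107,"grip":1},{"dx":0.018,"dy":-0.034,"wz":-0.107,"grip":1},{"dx":0.018,"dy":-0.034,"wz":-0.107,"grip":1},{"dx":0.018,"dy":-0.034,"grip":1}]' 10
python3 -m jog '[{"dx":0.019,"dy":-0.033,"grip":1},{"dx":0.019,"dy":-0.033,"grip":1},{"dx":0.019,"dy":-0.033,"grip":1},{"dx":0.019,"dy":-0.033,"grip":1},{"dx":0.019,"dy":-0.033,"grip":1},{"dx":0.019,"dy":-0.033,"grip":1},{"dx":0.019,"dy":-0.033,"grip":1},{"dx":0.019,"dy":-0.033,"grip":1},{"grip":1},{"grip":1}]'
```

```text
invalid input
invalid input
```

```bash
python3 -m jog '[{"dx":0.018,"dy":-0.034,"dz":0,"wx":0,"wy":0,"wz":-0.107,"grip":1},{"dx":0.018,"dy":-0.034,"dz":0,"wx":0,"wy":0,"wz":-0.107,"grip":1},{"dx":0.018,"dy":-0.034,"dz":0,"wx":0,"wy":0,"wz":-0.107,"grip":1},{"dx":0.018,"dy":-0.034,"dz":0,"wx":0,"wy":0,"wz":-0.107,"grip":1},{"dx":0.018,"dy":-0.034,"dz":0,"wx":0,"wy":0,"wz":-0.107,"grip":1},{"dx":0.018,"dy":-0.034,"dz":0,"wx":0,"wy":0,"wz":-0.107,"grip":1},{"dx":0.018,"dy":-0.034,"dz":0,"wx":0,"wy":0,"wz":-0.107,"grip":1},{"dx":0.018,"dy":-0.034,"dz":0,"wx":0,"wy":0,"wz":-0.107,"grip":1},{"dx":0.018,"dy":-0.034,"dz":0,"wx":0,"wy":0,"wz":-0.107,"grip":1}]' 10
```

```text
time_s: 1.05
ee_pos: [416.5, 208.3, 213.9]
ee_rot: [-180.0, 0.0, 98.3]
force: [-0.1, -0.0, 0.1]
gripper_width: 22.2
```

```bash
python3 -m jog '[{"dx":0.019,"dy":-0.0333,"dz":0,"wx":0,"wy":0,"wz":0.005,"grip":1},{"dx":0.019,"dy":-0.0333,"dz":0,"wx":0,"wy":0,"wz":0,"grip":1},{"dx":0.019,"dy":-0.0333,"dz":0,"wx":0,"wy":0,"wz":0,"grip":1},{"dx":0.019,"dy":-0.0333,"dz":0,"wx":0,"wy":0,"wz":0,"grip":1},{"dx":0.019,"dy":-0.0333,"dz":0,"wx":0,"wy":0,"wz":0,"grip":1},{"dx":0.019,"dy":-0.0333,"dz":0,"wx":0,"wy":0,"wz":0,"grip":1},{"dx":0.019,"dy":-0.0333,"dz":0,"wx":0,"wy":0,"wz":0,"grip":1},{"dx":0.019,"dy":-0.0333,"dz":0,"wx":0,"wy":0,"wz":0,"grip":1},{"dx":0.018,"dy":-0.0333,"dz":0,"wx":0,"wy":0,"wz":0,"grip":1}]'
python3 - <<'E'
from workcell import env
import cv2
f=env.grab_frame("wrist");print(env.state()["ee_pos"])
cv2.imwrite("pics/w1.png",f[:,:,::-1])
f=env.grab_frame("side")
cv2.imwrite("pics/s1.png",cv2.resize(f[120:340,180:380,::-1],None,fx=2.7,fy=2.7,interpolation=cv2.INTER_CUBIC))
E
```

```text
time_s: 1.95
ee_pos: [586.6, -91.4, 213.6]
ee_rot: [-180.0, -0.0, 98.9]
force: [0.5, 1.1, 1.2]
gripper_width: 0.6
[589.50611377 -96.64273607 213.21303419]
```

View pics/w1.png

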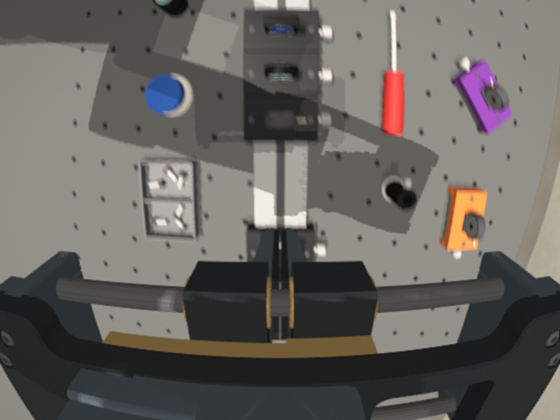

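The wrist view shows the row's rear edge from (245,140) to (320,137), the lamp's front edge at y≈227, and the shut fingertips at (281,235), higher up and so displaced by parallax. I'll measure both edges from this view.

Run:
```python
from workcell import env
import numpy as np
c=env.get_calibration("wrist");R=np.array(c["R"]);o=-R.T@np.array(c["t"])
def P(u,v,z):
    a=np.array([u-c["cx"],v-c["cy"]])/c["fx"];th=np.linalg.norm(a)
    d=R.T@np.r_[a/th*np.sin(th),np.cos(th)];return (o+d*(z-o[2])/d[2]).round(1)
print(o.round(1));
for n,p in dict(rl=(245,140,30),rr=(320,137,30),ll=(248,228,30),lr=(315,226,30),g1=(281,150,16),g2=(281,220,16)).items():print(n,P(*p))
s=env.state();print(s["time_s"],s["ee_pos"],s["ee_rot"],s["force"])
```

```text
[575.3 -12.2 383.9]
rl [543.1 -50.7  30. ]
rr [623.3 -35.1  30. ]
ll [ 559.2 -151.5   30. ]
lr [ 636.1 -137.3   30. ]
g1 [583.9 -57.7  16. ]
g2 [ 596.5 -140.7   16. ]
2.05 [587.7680787  -93.71321234 213.03367988] [1.79991493e+02 9.18707234e-02 9.86538156e+01] [-0.92589941 -0.21301553 -0.1971305 ]
```

The two views agree to within 3 mm and the gap is centred at y≈-94, so I'll descend to about z 22.

```bash
python3 -m jog '[{"dx":0.001,"dy":0,"dz":-0.025,"wx":0,"wy":0,"wz":0,"grip":1},{"dx":0,"dy":0,"dz":-0.025,"wx":0,"wy":0,"wz":0,"grip":1},{"dx":0,"dy":0,"dz":-0.025,"wx":0,"wy":0,"wz":0,"grip":1},{"dx":0,"dy":0,"dz":-0.025,"wx":0,"wy":0,"wz":0,"grip":1},{"dx":0,"dy":0,"dz":-0.025,"wx":0,"wy":0,"wz":0,"grip":1},{"dx":0,"dy":0,"dz":-0.025,"wx":0,"wy":0,"wz":0,"grip":1},{"dx":0,"dy":0,"dz":-0.02,"wx":0,"wy":0,"wz":0,"grip":1},{"dx":0,"dy":0,"dz":-0.01,"wx":0,"wy":0,"wz":0,"grip":1},{"dx":0,"dy":0,"dz":-0.006,"wx":0,"wy":0,"wz":0,"grip":1},{"dx":0,"dy":0,"dz":0,"wx":0,"wy":0,"wz":0,"grip":1}]'
python3 - <<'E'
from workcell import env
import cv2
f=env.grab_frame("side")
cv2.imwrite("pics/s2.png",cv2.resize(f[150:330,190:390,::-1],None,fx=3.3,fy=3.3,interpolation=cv2.INTER_CUBIC))
s=env.state();print(s["ee_pos"],s["ee_rot"],s["force"])
E
```

```text
time_s: 3.05
ee_pos: [586.9, -89.6, 27.8]
ee_rot: [-180.0, -0.0, 98.9]
force: [0.1, 0.0, 1.4]
gripper_width: 0.5
[587.47196692 -89.75115195  28.43985427] [1.79956485e+02 1.06603710e-02 9.88928024e+01] [-0.057023    0.0157421   0.49881258]
```

View pics/s2.png

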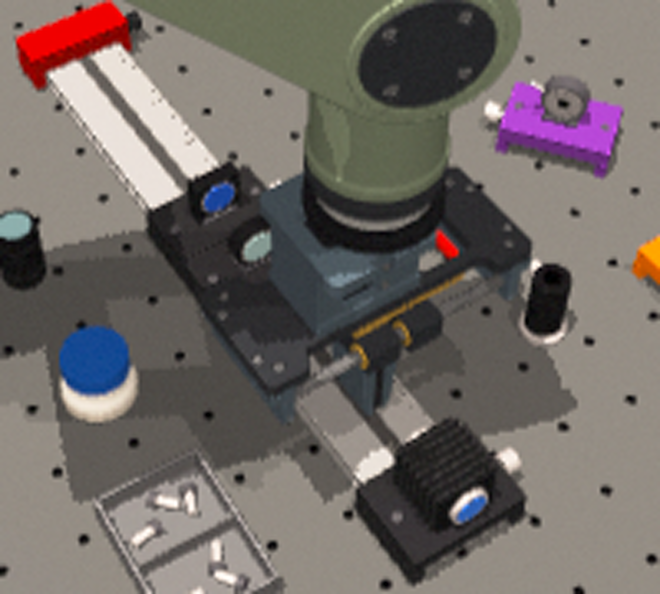

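The fingertips are on the rail between the iris carrier and the lamp with nothing touched. I'll go down the last 6 mm and approach to contact.

```bash
python3 -m jog '[{"dx":0.001,"dy":0,"dz":-0.003,"wx":0,"wy":0,"wz":0,"grip":1},{"dx":0,"dy":0,"dz":-0.003,"wx":0,"wy":0,"wz":-0.003,"grip":1},{"dx":-0.0008,"dy":0.005,"dz":0,"wx":0,"wy":0,"wz":0,"grip":1},{"dx":-0.0008,"dy":0.005,"dz":0,"wx":0,"wy":0,"wz":0,"grip":1},{"dx":-0.0006,"dy":0.004,"dz":0,"wx":0,"wy":0,"wz":0,"grip":1},{"dx":-0.0003,"dy":0.002,"dz":0,"wx":0,"wy":0,"wz":0,"grip":1},{"dx":-0.0003,"dy":0.002,"dz":0,"wx":0,"wy":0,"wz":0,"grip":1},{"dx":-0.0003,"dy":0.002,"dz":0,"wx":0,"wy":0,"wz":0,"grip":1},{"dx":-0.0003,"dy":0.002,"dz":0,"wx":0,"wy":0,"wz":0,"grip":1}]'
python3 -m jog '[{"dx":-0.0003,"dy":0.002,"dz":0,"wx":0,"wy":0,"wz":0,"grip":1},{"dx":-0.0003,"dy":0.002,"dz":0,"wx":0,"wy":0,"wz":0,"grip":1},{"dx":-0.0003,"dy":0.002,"dz":0,"wx":0,"wy":0,"wz":0,"grip":1},{"dx":-0.0003,"dy":0.002,"dz":0,"wx":0,"wy":0,"wz":0,"grip":1},{"dx":-0.0003,"dy":0.002,"dz":0,"wx":0,"wy":0,"wz":0,"grip":1}]'
python3 -m jog '[{"dx":-0.0003,"dy":0.002,"dz":0,"wx":0,"wy":0,"wz":0,"grip":1},{"dx":-0.0003,"dy":0.002,"dz":0,"wx":0,"wy":0,"wz":0,"grip":1}]'
```

```text
time_s: 4.0
ee_pos: [584.7, -67.8, 22.0]
ee_rot: [180.0, -0.0, 98.7]
force: [0.7, -0.6, -0.3]
gripper_width: 0.6
time_s: 4.5
ee_pos: [583.4, -58.2, 22.0]
ee_rot: [180.0, 0.1, 98.7]
force: [0.6, -3.4, -0.8]
gripper_width: 0.5
time_s: 4.7
ee_pos: [583.0, -54.6, 22.0]
ee_rot: [180.0, 0.1, 98.7]
force: [0.0, -3.8, -0.4]
gripper_width: 0.6
```

Contact came at TCP y≈-59 with a steady 3.8 N, so the train is sliding. The stop is expected near TCP y≈110.

```bash
python3 -m jog '[{"dx":-0.00045,"dy":0.003,"dz":0,"wx":0,"wy":0,"wz":0,"grip":1},{"dx":-0.00045,"dy":0.003,"dz":0,"wx":0,"wy":0,"wz":0,"grip":1},{"dx":-0.00045,"dy":0.003,"dz":0,"wx":0,"wy":0,"wz":0,"grip":1},{"dx":-0.00045,"dy":0.003,"dz":0,"wx":0,"wy":0,"wz":0,"grip":1},{"dx":-0.00045,"dy":0.003,"dz":0,"wx":0,"wy":0,"wz":0,"grip":1},{"dx":-0.00045,"dy":0.003,"dz":0,"wx":0,"wy":0,"wz":0,"grip":1},{"dx":-0.00045,"dy":0.003,"dz":0,"wx":0,"wy":0,"wz":0,"grip":1},{"dx":-0.00045,"dy":0.003,"dz":0,"wx":0,"wy":0,"wz":0,"grip":1},{"dx":-0.00045,"dy":0.003,"dz":0,"wx":0,"wy":0,"wz":0,"grip":1},{"dx":-0.00045,"dy":0.003,"dz":0,"wx":0,"wy":0,"wz":0,"grip":1}]'
python3 - <<'E'
from workcell import env
import cv2
f=env.grab_frame("wrist")
cv2.imwrite("pics/w2.png",f[:,:,::-1])
E
```

```text
time_s: 5.7
ee_pos: [578.1, -23.7, 22.0]
ee_rot: [180.0, 0.0, 98.7]
force: [0.9, -5.2, -0.6]
gripper_width: 0.5
```

View pics/w2.png

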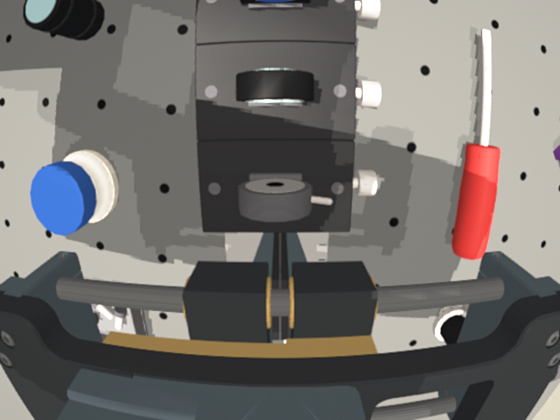

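The wrist view shows the fingertips at (280,235), centred against the back of the iris carrier's block and below its mount. The row is tight, with seams at y≈42 and 138. I'll continue.

```bash
python3 -m jog '[{"dx":-0.00045,"dy":0.003,"dz":0,"wx":0,"wy":0,"wz":0,"grip":1},{"dx":-0.00045,"dy":0.003,"dz":0,"wx":0,"wy":0,"wz":0,"grip":1},{"dx":-0.00045,"dy":0.003,"dz":0,"wx":0,"wy":0,"wz":0,"grip":1},{"dx":-0.00045,"dy":0.003,"dz":0,"wx":0,"wy":0,"wz":0,"grip":1},{"dx":-0.00045,"dy":0.003,"dz":0,"wx":0,"wy":0,"wz":0,"grip":1},{"dx":-0.00045,"dy":0.003,"dz":0,"wx":0,"wy":0,"wz":0,"grip":1},{"dx":-0.00045,"dy":0.003,"dz":0,"wx":0,"wy":0,"wz":0,"grip":1},{"dx":-0.00045,"dy":0.003,"dz":0,"wx":0,"wy":0,"wz":0,"grip":1},{"dx":-0.00045,"dy":0.003,"dz":0,"wx":0,"wy":0,"wz":0,"grip":1},{"dx":-0.00045,"dy":0.003,"dz":0,"wx":0,"wy":0,"wz":0,"grip":1}]'
python3 -m jog '[{"dx":-0.00045,"dy":0.003,"dz":0,"wx":0,"wy":0,"wz":0,"grip":1},{"dx":-0.00045,"dy":0.003,"dz":0,"wx":0,"wy":0,"wz":0,"grip":1},{"dx":-0.00045,"dy":0.003,"dz":0,"wx":0,"wy":0,"wz":0,"grip":1},{"dx":-0.00045,"dy":0.003,"dz":0,"wx":0,"wy":0,"wz":0,"grip":1},{"dx":-0.00045,"dy":0.003,"dz":0,"wx":0,"wy":0,"wz":0,"grip":1},{"dx":-0.00045,"dy":0.003,"dz":0,"wx":0,"wy":0,"wz":0,"grip":1},{"dx":-0.00045,"dy":0.003,"dz":0,"wx":0,"wy":0,"wz":0,"grip":1},{"dx":-0.00045,"dy":0.003,"dz":0,"wx":0,"wy":0,"wz":0,"grip":1},{"dx":-0.00045,"dy":0.003,"dz":0,"wx":0,"wy":0,"wz":0,"grip":1},{"dx":-0.00045,"dy":0.003,"dz":0,"wx":0,"wy":0,"wz":0,"grip":1}]'
python3 -m jog '[{"dx":-0.00045,"dy":0.003,"dz":0,"wx":0,"wy":0,"wz":0,"grip":1},{"dx":-0.00045,"dy":0.003,"dz":0,"wx":0,"wy":0,"wz":0,"grip":1},{"dx":-0.00045,"dy":0.003,"dz":0,"wx":0,"wy":0,"wz":0,"grip":1},{"dx":-0.00045,"dy":0.003,"dz":0,"wx":0,"wy":0,"wz":0,"grip":1},{"dx":-0.00045,"dy":0.003,"dz":0,"wx":0,"wy":0,"wz":0,"grip":1},{"dx":-0.00045,"dy":0.003,"dz":0,"wx":0,"wy":0,"wz":0,"grip":1},{"dx":-0.00045,"dy":0.003,"dz":0,"wx":0,"wy":0,"wz":0,"grip":1},{"dx":-0.00045,"dy":0.003,"dz":0,"wx":0,"wy":0,"wz":0,"grip":1},{"dx":-0.00045,"dy":0.003,"dz":0,"wx":0,"wy":0,"wz":0,"grip":1},{"dx":-0.00045,"dy":0.003,"dz":0,"wx":0,"wy":0,"wz":0,"grip":1}]'
```

```text
time_s: 6.75
ee_pos: [573.6, 6.4, 22.0]
ee_rot: [180.0, -0.0, 98.7]
force: [0.2, -4.8, -0.6]
gripper_width: 0.5
time_s: 7.75
ee_pos: [569.0, 36.3, 22.0]
ee_rot: [-180.0, 0.0, 98.7]
force: [2.1, -5.2, -0.6]
gripper_width: 0.7
time_s: 8.75
ee_pos: [564.4, 66.3, 22.0]
ee_rot: [-180.0, 0.0, 98.7]
force: [1.0, -5.3, -0.0]
gripper_width: 0.6
```

```bash
python3 -m jog '[{"dx":-0.00045,"dy":0.003,"dz":0,"wx":0,"wy":0,"wz":0,"grip":1},{"dx":-0.00045,"dy":0.003,"dz":0,"wx":0,"wy":0,"wz":0,"grip":1},{"dx":-0.00045,"dy":0.003,"dz":0,"wx":0,"wy":0,"wz":0,"grip":1},{"dx":-0.00045,"dy":0.003,"dz":0,"wx":0,"wy":0,"wz":0,"grip":1},{"dx":-0.00045,"dy":0.003,"dz":0,"wx":0,"wy":0,"wz":0,"grip":1},{"dx":-0.00045,"dy":0.003,"dz":0,"wx":0,"wy":0,"wz":0,"grip":1},{"dx":-0.00045,"dy":0.003,"dz":0,"wx":0,"wy":0,"wz":0,"grip":1},{"dx":-0.0003,"dy":0.002,"dz":0,"wx":0,"wy":0,"wz":0,"grip":1},{"dx":-0.0003,"dy":0.002,"dz":0,"wx":0,"wy":0,"wz":0,"grip":1},{"dx":-0.0003,"dy":0.002,"dz":0,"wx":0,"wy":0,"wz":0,"grip":1}]'
python3 -m jog '[{"dx":-0.00015,"dy":0.001,"dz":0,"wx":0,"wy":0,"wz":0,"grip":1},{"dx":-0.00015,"dy":0.001,"dz":0,"wx":0,"wy":0,"wz":0,"grip":1},{"dx":-0.00015,"dy":0.001,"dz":0,"wx":0,"wy":0,"wz":0,"grip":1},{"dx":-0.00015,"dy":0.001,"dz":0,"wx":0,"wy":0,"wz":0,"grip":1},{"dx":-0.00015,"dy":0.001,"dz":0,"wx":0,"wy":0,"wz":0,"grip":1},{"dx":-0.00015,"dy":0.001,"dz":0,"wx":0,"wy":0,"wz":0,"grip":1},{"dx":-0.00015,"dy":0.001,"dz":0,"wx":0,"wy":0,"wz":0,"grip":1},{"dx":-0.00015,"dy":0.001,"dz":0,"wx":0,"wy":0,"wz":0,"grip":1}]'
```

```text
time_s: 9.75
ee_pos: [560.2, 93.1, 22.0]
ee_rot: [-180.0, 0.0, 98.7]
force: [0.7, -4.8, 0.5]
gripper_width: 0.1
time_s: 10.55
ee_pos: [559.0, 101.1, 22.0]
ee_rot: [-180.0, 0.0, 98.7]
force: [1.2, -4.9, 0.9]
gripper_width: 0.4
```

```bash
for i in 1; do python3 -m jog '[{"dx":-0.00015,"dy":0.001,"dz":0,"wx":0,"wy":0,"wz":0,"grip":1},{"dx":-0.00015,"dy":0.001,"dz":0,"wx":0,"wy":0,"wz":0,"grip":1},{"dx":-0.00015,"dy":0.001,"dz":0,"wx":0,"wy":0,"wz":0,"grip":1},{"dx":-0.00015,"dy":0.001,"dz":0,"wx":0,"wy":0,"wz":0,"grip":1}]'; done
python3 -m jog '[{"dx":-0.00015,"dy":0.001,"dz":0,"wx":0,"wy":0,"wz":0,"grip":1},{"dx":-0.00015,"dy":0.001,"dz":0,"wx":0,"wy":0,"wz":0,"grip":1}]'
```

```text
time_s: 10.95
ee_pos: [558.4, 105.1, 22.0]
ee_rot: [-180.0, 0.0, 98.7]
force: [1.8, -5.0, 0.2]
gripper_width: 0.0
time_s: 11.15
ee_pos: [558.1, 107.0, 22.0]
ee_rot: [-180.0, 0.0, 98.7]
force: [0.7, -5.0, 0.6]
gripper_width: 0.5
```

```bash
python3 -m jog '[{"dx":-0.00015,"dy":0.001,"dz":0,"wx":0,"wy":0,"wz":0,"grip":1},{"dx":-0.00015,"dy":0.001,"dz":0,"wx":0,"wy":0,"wz":0,"grip":1}]'
```

```text
time_s: 11.35
ee_pos: [557.8, 109.0, 21.9]
ee_rot: [-180.0, 0.0, 98.7]
force: [1.0, -5.9, 0.3]
gripper_width: 0.5
```

```bash
python3 -m jog '[{"dx":-0.00015,"dy":0.001,"dz":0,"wx":0,"wy":0,"wz":0,"grip":1}]'
```

```text
time_s: 11.45
ee_pos: [557.6, 110.0, 22.0]
ee_rot: [-180.0, 0.0, 98.7]
force: [1.3, -5.7, 1.5]
gripper_width: 0.4
```

```bash
python3 -m jog '[{"dx":-0.00015,"dy":0.001,"dz":0,"wx":0,"wy":0,"wz":0,"grip":1}]'
```

```text
time_s: 11.55
ee_pos: [557.5, 111.0, 22.0]
ee_rot: [-180.0, 0.0, 98.7]
force: [1.0, -4.6, -0.1]
gripper_width: 0.6
```

```bash
python3 -m jog '[{"dx":-0.00015,"dy":0.001,"dz":0,"wx":0,"wy":0,"wz":0,"grip":1}]'
```

```text
time_s: 11.65
ee_pos: [557.4, 111.5, 22.0]
ee_rot: [-180.0, 0.1, 98.8]
force: [1.5, -10.2, 1.6]
gripper_width: 0.4
```

```bash
python3 -m jog '[{"dx":-0.00015,"dy":0.001,"dz":0,"wx":0,"wy":0,"wz":0,"grip":1}]'
```

```text
time_s: 11.75
ee_pos: [557.4, 111.6, 22.0]
ee_rot: [-180.0, 0.2, 98.8]
force: [1.9, -13.7, 1.2]
gripper_width: 0.6
```

Run:
```python
from workcell import env
import cv2
f=env.grab_frame("top")[:,:,::-1]
cv2.imwrite("pics/t3.png",cv2.resize(f[210:290,165:325],None,fx=5,fy=5,interpolation=cv2.INTER_CUBIC))
```

```text
(no output)
```

View pics/t3.png

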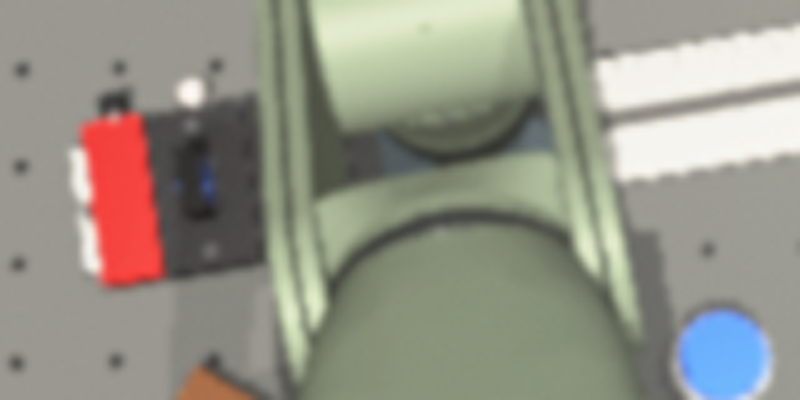

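The TCP has stalled at y 111.6, force has risen from 5 to 14 N, and the filter carrier lies flush against the red stop at (155,195). I'll back off along the rail, then go up.

```bash
python3 -m jog '[{"dx":0,"dy":0,"dz":0,"wx":0,"wy":0,"wz":0,"grip":1},{"dx":0.00015,"dy":-0.001,"dz":0,"wx":0,"wy":0,"wz":0,"grip":1},{"dx":0.00015,"dy":-0.001,"dz":0,"wx":0,"wy":0,"wz":0,"grip":1},{"dx":0.0003,"dy":-0.002,"dz":0,"wx":0,"wy":0,"wz":0,"grip":1},{"dx":0.00075,"dy":-0.005,"dz":0,"wx":0,"wy":0,"wz":0,"grip":1},{"dx":0.0015,"dy":-0.01,"dz":0,"wx":0,"wy":0,"wz":0,"grip":1},{"dx":0.003,"dy":-0.02,"dz":0,"wx":0,"wy":0,"wz":0,"grip":1},{"dx":0.003,"dy":-0.02,"dz":0,"wx":0,"wy":0,"wz":0,"grip":1},{"dx":0,"dy":0,"dz":0.02,"wx":0,"wy":0,"wz":0,"grip":1},{"dx":0,"dy":0,"dz":0.03,"wx":0,"wy":0,"wz":0,"grip":1}]'
python3 -m jog '[{"dx":0,"dy":0,"dz":0.03,"wx":0,"wy":0,"wz":0,"grip":1},{"dx":0,"dy":0,"dz":0.03,"wx":0,"wy":0,"wz":0,"grip":1},{"dx":0,"dy":0,"dz":0.03,"wx":0,"wy":0,"wz":0,"grip":1},{"dx":0,"dy":0,"dz":0.03,"wx":0,"wy":0,"wz":0,"grip":1},{"dx":0,"dy":-0.03,"dz":0.03,"wx":0,"wy":0,"wz":0,"grip":1},{"dx":-0.01,"dy":-0.03,"dz":0,"wx":0,"wy":0,"wz":0,"grip":1},{"dx":-0.01,"dy":-0.03,"dz":0,"wx":0,"wy":0,"wz":0,"grip":1},{"dx":-0.01,"dy":-0.03,"dz":0,"wx":0,"wy":0,"wz":0,"grip":1},{"dx":-0.01,"dy":-0.03,"dz":0,"wx":0,"wy":0,"wz":0,"grip":1},{"dx":-0.01,"dy":-0.03,"dz":0,"wx":0,"wy":0,"wz":0,"grip":1}]'
python3 -m jog '[{"dx":-0.01,"dy":-0.03,"dz":0,"wx":0,"wy":0,"wz":0,"grip":1},{"dx":-0.01,"dy":-0.03,"dz":0,"wx":0,"wy":0,"wz":0,"grip":1},{"dx":0,"dy":0,"dz":0,"wx":0,"wy":0,"wz":0,"grip":1},{"dx":0,"dy":0,"dz":0,"wx":0,"wy":0,"wz":0,"grip":1}]'
python3 - <<'E'
from workcell import env
import cv2,numpy as np
f=env.grab_frame("top")[:,:,::-1]
a=cv2.resize(f[215:275,170:310],None,fx=5,fy=5,interpolation=cv2.INTER_CUBIC)
b=cv2.resize(env.grab_frame("top")[:,:,::-1][100:300,100:400],(420,280))
cv2.imwrite("pics/t4.png",np.vstack([a,np.pad(b,((0,0),(0,280),(0,0)))]))
E
```

```text
time_s: 12.8
ee_pos: [564.9, 53.0, 70.8]
ee_rot: [-179.7, -0.0, 98.6]
force: [0.3, -0.3, 0.8]
gripper_width: 0.6
time_s: 13.8
ee_pos: [515.7, -127.3, 222.0]
ee_rot: [180.0, -0.0, 98.7]
force: [0.8, -0.6, -1.0]
gripper_width: 0.3
time_s: 14.2
ee_pos: [496.1, -186.3, 221.9]
ee_rot: [180.0, -0.1, 98.6]
force: [0.0, 0.7, -0.5]
gripper_width: 0.8
```

View pics/t4.png

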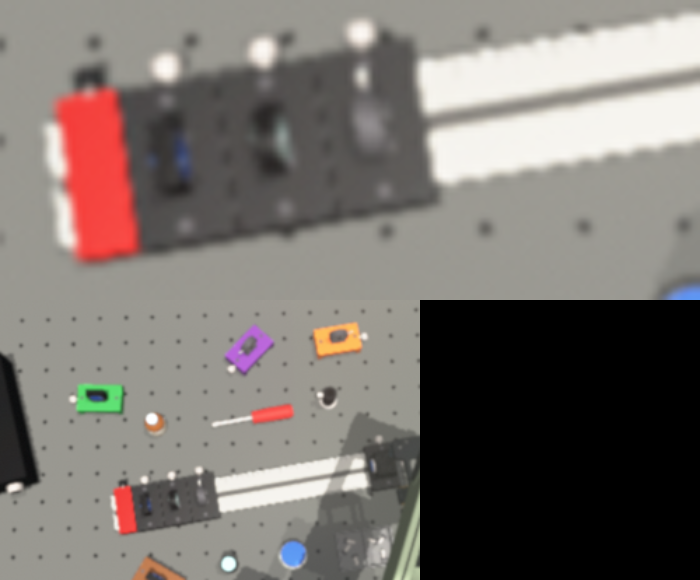

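The row sits flush on the stop (edge at (125,165)), runs tight to its rear edge at (425,120), and the bystanders are unmoved. Handing in.

```bash
python3 -c "
from workcell import env
print(env.job_done())"
```

```text
the job is handed in; nothing more can be done
None
```

The three carriers are home against the red end stop with no gap visible in the row. I pushed the train about 171 mm along the rail with shut fingertips on the back of the iris carrier's base block. I then backed off along the rail, lifted and moved clear, and handed in at about 14 s.

- **During the push:** the force held at about 5 N. At the stop the tool stalled at y = 111.6 mm and the force rose to 14 N. The stop showed within about 2 mm of where I had measured it.
- **Final top view:** the filter carrier is flush with the stop and no gaps show between the carriers. The bystanders and look-alikes in view are where they were. The arm's shadow partly hid the screw tray and the lamp, so I could not check those two as closely.
- **Disagreements:** only 2–3 mm between the camera measurements, within the calibration error. No check failed.

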